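Close the intake filter housing with its slotted cover and wing nut

ROBOT

A 6-joint arm with a two-finger parallel gripper is mounted at the origin on a cart in front of the work surface, level with it; the furniture and walls round the work are solid. World frame = base frame: x ahead of the robot, y to its left, z up, the work surface at z = 0. Lengths are in m, angles in rad, forces in N, time in s.
With the tool pointing down it reaches from about 0.375 to 0.9 m from the base axis. Payload 3.1 kg.
Tool frame: the origin (TCP) lies between the finger pads; the fingertips stand 11 mm ahead of it and the grasp point (between the pads) lies 8 mm behind it; z points along the fingers, y is the direction in which the jaws open and shut (so a half turn about z gives the same grasp; the last joint's range is limited). The gripper opens to 85 mm and grips with 20 to 120 N. Pads are 22 mm wide; open, the fingers measure 114 mm over their backs; the gripper's body (76 mm by 85 mm) begins 54 mm behind the grasp point. The pads swing forward as they close: fully open they stand 13 mm farther back than shut.
Start: joints at [-0.94, 0.527, 1.433, -0, 1.181, -0.178], TCP at [0.453, -0.431, 0.242] pointing down, gripper open.
Joint ranges: [-3.08, 3.08], [-0.75, 2.2], [0.22, 2.44], [-1.43, 4.57], [0, 2.65], [-2.85, 2.85]. Speed limits (rad/s): [2.79, 2.79, 3.14, 3.14, 3.14, 3.14].

INTERFACE

Orientations are given as a unit quaternion [x, y, z, w].
In Python, from station import manip gives the robot as it stands. The module is installed in compiled form; this text tells all that it offers.
- The arm moves only by the tool arm_command, never from a script. Its argument "rows" is a list of rows, each a list of 3 entries, a list of its own where there are three numbers: the shift along the world's x, y, z in mm, then the turn about the world's z in rad, then the closure, from -1 (fully open) to 1 (shut), so that 0 is half open. A call has 1 to 12 rows; each row shifts and turns the commanded pose from where the row before left it; what a row does not reach is not made up. A row lasts 1/8 s, in which the tool goes at most 62.5 mm and 10.7 degrees, less where a joint would pass 70% of its speed; a pose out of reach is approached as far as the arm can. A call with a gripper value outside its range is refused whole. The fingers move at their own pace and stop on an object; "squeeze" is the grip in N (left out, the last holds). Time passes only in rows, so rows that do not move let the fingers close. It gives the time, the measured TCP pose, the force and the opening at its end, in the units of the state.
- manip.sense(): the state, without advancing time (a new reading comes with each control period).
- manip.snapshot(name): name is "scene" or "top" or "wrist"; returns the picture (400x640x3 uint8, blue, green, red); there is no depth.
- manip.get_calibration(name): a dict with "fovy" (degrees; the focal length in pixels is half the picture's height over the tangent of half this angle, whatever the lens; pixels are square), "cx", "cy" (the principal point, pixels), "R" (3x3) and "t" (3): a world point X has camera coordinates R X + t. Camera axes: x right, y down, z forward; pixel columns grow to the right and rows downward; lengths in m; the calibration is good to about 2 mm. A picture is of the moment at which its call begins: read the wrist's pose just before it. get_calibration takes no time and is no camera call; for the wrist camera it gives the pose at the moment of the call.
- manip.sign_off(): hands the job in, once; it reports no verdict.
The state is a dict: "t": time; "q": joint angles; "qd": joint speeds; "tau": joint torques, N m; "tcp_pos": TCP position; "tool_rot": TCP orientation; "force": force on the tool from outside, world axes, zero at the start; "ft_torque": the same for the moment, N m; "finger_gap": opening from 0.0 (shut) to 1.0 (fully open).
Only numpy, scipy, OpenCV 4.12 (cv2) and the standard library are available. Lean on these libraries where they do the work, as an engineer would, in place of code of your own. Each camera call takes 0.05 s, during which the arm holds its last target.

TASK

Close up the round air-intake filter housing: pick up the loose slotted cover by its grip, slide its slot in under the wing nut that stays on the centre stud, and let it down flat into the housing's rim. Then spin the wing nut clockwise down onto the cover until it is tight and will turn no further, and let go. Leave the spool of solder, the hex keys and the tape measure where they are.

Things in the scene. Friction and masses are not known exactly. Their poses are not given: they have to be found in the camera images.
- seat (a point): Centre of the cover's seat in the filter housing, on the stud's axis and on top of the free black seal ring, 122 mm above the table; z up. The housing is a grey round pot fixed to the table, 153 mm across the rim, open on top. Its rim flares: 4 mm above the seal it is 142 mm wide inside, at the seal 136 mm, about 3 mm to spare round the cover. The seal is sprung and sinks up to 3 mm (4 N per mm).
- housing: The housing, origin under its centre, x towards its side spout. The spout ends 98 mm from the axis and is lower than the rim; four small feet reach 91 mm from the axis. The rim's top is 126 mm above the table.
- stud_top (a point): Top of the steel centre stud, 183 mm above the table, z up. The stud is 8 mm thick (10 mm over its thread) and stands upright on the housing's axis.
- nut_grip (a point): Middle of the wings of the black wing nut, which stays threaded on the stud; x along the wings, z up; on the stud's axis, 27 mm above the nut's underside. The wings are an upright blade 46 mm long, 11 mm thick, 17 to 36 mm above the underside; the foot is 26 mm across. At the start the underside is 137 to 142 mm above the table; when tight, the stud's top is 34 mm above this point.
- nut (a joint): Turn of the wing nut in rad, growing clockwise seen from above (tightening); starts at 0.25 to 1.25. Coarse thread: it sinks 3.6 mm per rad and stays where it is left (friction 0.05 Nm). It meets the seated cover at about 4.8, then presses it onto the sprung seal; at 5.4 it meets a hard stop and is tight.
- cover_grip (a point): Grasp point of the upright black grip on the cover, on its mid-line 26 mm above the cover's underside; x along the grip, towards the cover's centre; z up. The grip is 22 mm long (x), 12 mm thick (y), its top 38 mm above the underside; it is 53 mm from the cover's centre. Its near end stands 42 mm from the nut's axis once seated: open the fingers only part way to grip the nut.
- cover_centre (a point): Centre of the loose cover's underside; x points from the grip to the slot's mouth, z up. The cover is a flat bare metal disc 130 mm across, 3 mm thick, 80 to 130 g, lying flat on the table at the start. A slot 15 mm wide runs from the edge opposite the grip to 7.5 mm past the centre, so the cover can be slid onto the stud sideways, mouth first.
- solder_spool: Bystander: small spool of solder, 48 mm across, 34 mm high, origin under its centre. Leave it alone.
- hex_keys: Bystander: folded red set of hex keys, 34x95x24 mm, origin under its centre. Leave it alone.
- tape_measure: Bystander: tape measure, 64x94x37 mm, origin under its centre. Leave it alone.

How it is judged:
By the outcome, as a careful person would: the job done as asked, in the order asked, and still so for the second after the job is handed in, with the robot touching nothing.
It also fails if it takes over 64 s, if anything falls off the work surface, if the arm or the gripper's body presses on something with over 40 N, if the wrist force passes 120 N, or if a joint passes its speed limit or range.

## Working session

There is one attempt and no reset: what is moved stays moved. The work goes in short steps, Python scripts to look and compute and a tool call to move; the robot and the scene stay as the last step left them, time stands still between calls to the robot, and variables do not carry over. Pictures are saved under pics/ and viewed, and the job is handed in when it is done.

Besides the shell and the picture viewer there is one more tool, called after "Call:" as name([rows], argument=value, ...), one row to a line, values as JSON. arm_command: Moves the arm, as the interface text tells. Its arguments: {"type":"object","properties":{"rows":{"type":"array","items":{"type":"array"}},"squeeze":{"type":"number"}},"required":["rows"]}

```bash
mkdir -p pics; ls
cat > h.py <<'E'
import numpy as np, cv2
from station import manip
def cal(n):
    c=manip.get_calibration(n); f=200/np.tan(np.radians(c['fovy'])/2)
    return f,c['cx'],c['cy'],np.array(c['R']),np.array(c['t'])
def ray(c,u,v):
    f,cx,cy,R,t=c; d=R.T@np.array([(u-cx)/f,(v-cy)/f,1]); return -R.T@t,d
def onz(c,u,v,z):
    o,d=ray(c,u,v); return o+d*(z-o[2])/d[2]
def proj(c,X):
    f,cx,cy,R,t=c; p=R@np.array(X)+t; return np.array([f*p[0]/p[2]+cx,f*p[1]/p[2]+cy])
def tri(obs):
    A=0;b=0
    for c,u,v in obs:
        o,d=ray(c,u,v); d=d/np.linalg.norm(d);P=np.eye(3)-np.outer(d,d);A=A+P;b=b+P@o
    X=np.linalg.solve(A,b); return X,[proj(c,X)-np.array([u,v]) for c,u,v in obs]
E
python3 - <<'E'
from h import *
for n in ['scene','top','wrist']:
    c=cal(n); im=manip.snapshot(n); cv2.imwrite(f'pics/{n}0.png',im); print(n,c[0],c[1],c[2],(-c[3].T@c[4]).round(3),c[3].round(3).tolist())
print(manip.sense())
E
```

```text
pics
scene 411.87224677896734 325.19531482483615 195.53073092167432 [1.495 0.647 0.675] [[-0.607, 0.795, 0.002], [0.377, 0.29, -0.88], [-0.699, -0.533, -0.476]]
top 439.50111440312185 313.9013438101151 196.8940940440143 [0.521 0.039 1.338] [[-0.022, -1.0, 0.009], [-0.99, 0.021, -0.142], [0.142, -0.012, -0.99]]
wrist 289.12785971053347 317.0602746226339 201.53852863843017 [ 0.503 -0.379  0.373] [[0.724, -0.689, -0.003], [-0.661, -0.695, 0.283], [-0.197, -0.204, -0.959]]
{'t': 0.15, 'q': array([-9.39502783e-01,  5.28311351e-01,  1.43364272e+00, -2.60251420e-05,
        1.18138472e+00, -1.78521973e-01]), 'qd': array([-0.0014838 , -0.00229738, -0.00307809,  0.00055876, -0.00054469,
        0.00104894]), 'tau': array([ 1.65714286e-03, -4.42742050e+01, -1.78276813e+01, -1.42825038e-04,
        5.66344330e-03, -1.37845370e-05]), 'tcp_pos': array([ 0.45227828, -0.43056543,  0.24151126]), 'tool_rot': array([ 9.19136437e-01,  3.93938380e-01, -2.07693568e-04, -8.48091258e-04]), 'force': array([-0.32629616,  0.00772031, -0.5193791 ]), 'ft_torque': array([ 0.01144853,  0.05375791, -0.02538131]), 'finger_gap': 1.0005779156619798}
```

View pics/scene0.png

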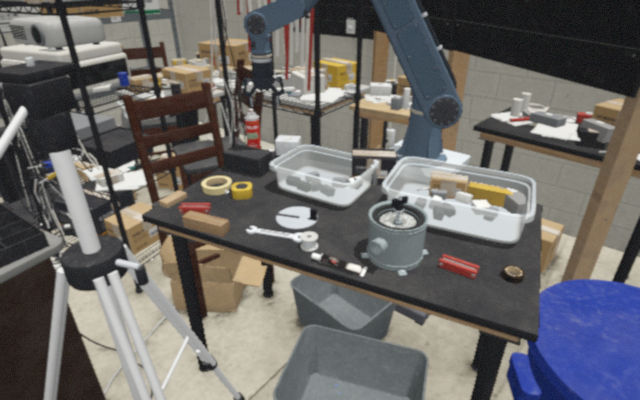

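View pics/top0.png

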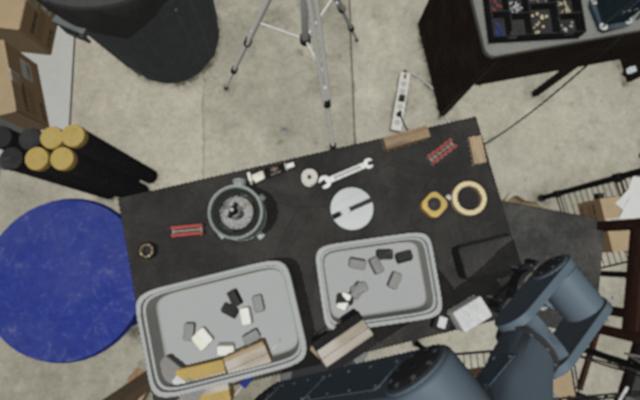

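View pics/wrist0.png

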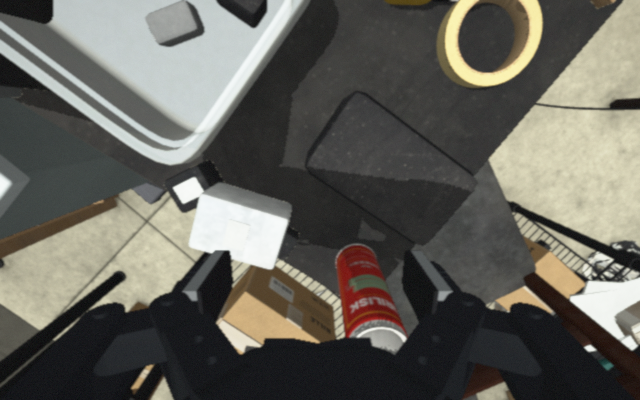

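The top view shows the cover at about (352,209) and the housing at (237,210), with a spool at (309,177). The scene view has the cover at (297,217), its grip at (313,214) and the housing at (397,235). I'll zoom in on both.

Run:
```python
from h import *
t=cv2.imread('pics/top0.png'); s=cv2.imread('pics/scene0.png')
a=cv2.resize(t[150:270,190:400],None,fx=3.8,fy=3.8,interpolation=cv2.INTER_CUBIC)
cv2.imwrite('pics/topz.png',a[:600,:800])
cv2.imwrite('pics/scz.png',cv2.resize(s[180:280,240:440],None,fx=4,fy=4,interpolation=cv2.INTER_CUBIC))
c=cal('top'); print('cover',onz(c,352,209,0),'housing rim',onz(c,237,210,.126))
c=cal('scene'); print(onz(c,297,217,0))
```

```text
cover [ 6.72398543e-01 -9.36900905e-02 -2.22044605e-16] housing rim [0.66204772 0.23756063 0.126     ]
[ 0.66921411 -0.0942248   0.        ]
```

View pics/topz.png

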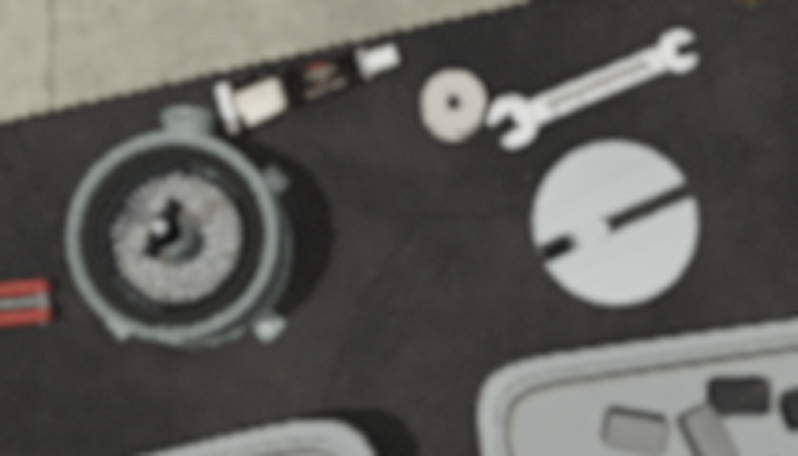

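View pics/scz.png

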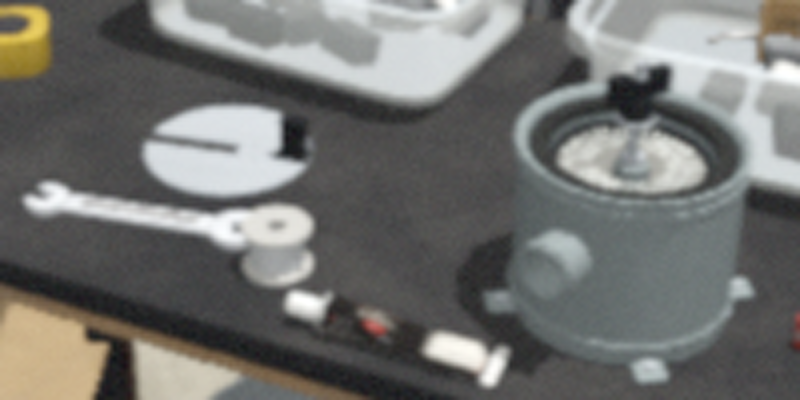

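Call:
arm_command([
  [[20, 36, 6], 0.116, -0.2],
  [[20, 36, 6], 0.116, -0.2],
  [[20, 36, 6], 0.116, -0.2],
  [[20, 36, 6], 0.116, -0.2],
  [[20, 36, 6], 0.116, -0.2],
  [[20, 36, 6], 0.116, -0.2],
  [[20, 36, 6], 0.116, -0.2],
  [[20, 36, 6], 0.116, -0.2],
  [[20, 36, 0], 0.116, -0.2],
  [[20, 36, 0], 0.116, -0.2],
  [[0, 0, 0], 0, -0.2],
  [[0, 0, 0], 0, -0.2],
], squeeze=60)

```text
t: 1.65
tcp_pos: [0.6522, -0.0711, 0.2898]
tool_rot: [0.553, 0.833, -0.0, -0.0]
force: [-0.2, 0.0, 0.5]
finger_gap: 0.599
```

Run:
```python
from h import *
import pickle
c=cal('wrist'); im=manip.snapshot('wrist'); cv2.imwrite('pics/w1.png',im); pickle.dump(c,open('w1.pkl','wb'))
s=manip.sense();print(s['tcp_pos'],s['tool_rot'],s['q'],s['finger_gap'],s['t'],-c[3].T@c[4])
```

```text
[ 0.65206874 -0.0717098   0.28993841] [ 5.53426093e-01  8.32898102e-01 -4.08488904e-04 -3.81673065e-04] [-2.79315826e-01  5.26151807e-01  1.29342494e+00 -5.65209173e-04
  1.32299057e+00 -6.77028842e-01] 0.5967773181722644 1.7 [ 0.62534704 -0.00494997  0.42172663]
```

View pics/w1.png

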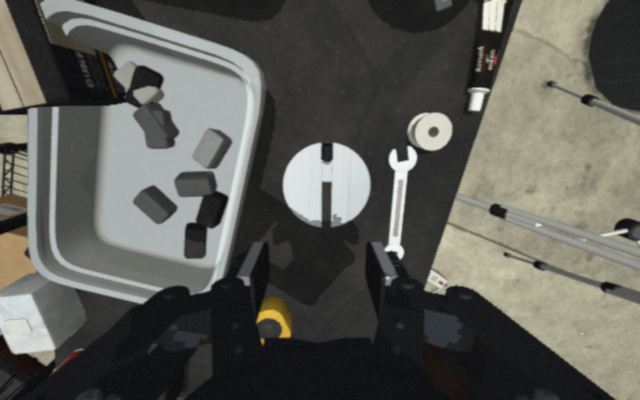

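The cover shows at about (327,185), the grip's black top at (327,152) and the slot running downward along column 327. Next I'll measure these with masks.

```bash
cat > cov.py <<'E'
from h import *
import pickle,sys
def cover(im,c,seed,zt=.003):
    g=cv2.cvtColor(im,cv2.COLOR_BGR2GRAY)
    m=(g>120).astype(np.uint8)
    n,l,st,ce=cv2.connectedComponentsWithStats(m)
    out=[]
    k=l[seed[1],seed[0]]
    pts=np.argwhere(l==k)[:,::-1].astype(np.int32)
    hull=cv2.convexHull(pts).reshape(-1,2)
    W=np.array([onz(c,u,v,zt)[:2] for u,v in hull])
    # circle fit
    A=np.c_[2*W,np.ones(len(W))]; s=np.linalg.lstsq(A,(W**2).sum(1),rcond=None)[0]
    r=np.sqrt(s[2]+s[0]**2+s[1]**2)
    return s[:2],r,st[k]
if __name__=='__main__':
    im=cv2.imread('pics/w1.png');c=pickle.load(open('w1.pkl','rb'))
    ce,r,st=cover(im,c,(300,185)); print('w',ce,r,st)
    print(proj(c,[*ce,.003]))
    cv2.imwrite('pics/w1z.png',cv2.resize(im[130:240,270:390],None,fx=5,fy=5,interpolation=cv2.INTER_CUBIC))
    t=cv2.imread('pics/top0.png'); ct=cal('top'); ce,r,st=cover(t,ct,(345,200)); print('t',ce,r,st)
E
python3 cov.py
```

```text
w [ 0.67574587 -0.0911648 ] 0.06493902413454246 [ 283  143   88   83 5237]
[326.21086566 185.73793154]
t [ 0.67504694 -0.09163598] 0.0664648467725443 [ 330  187   44   43 1362]
```

View pics/w1z.png

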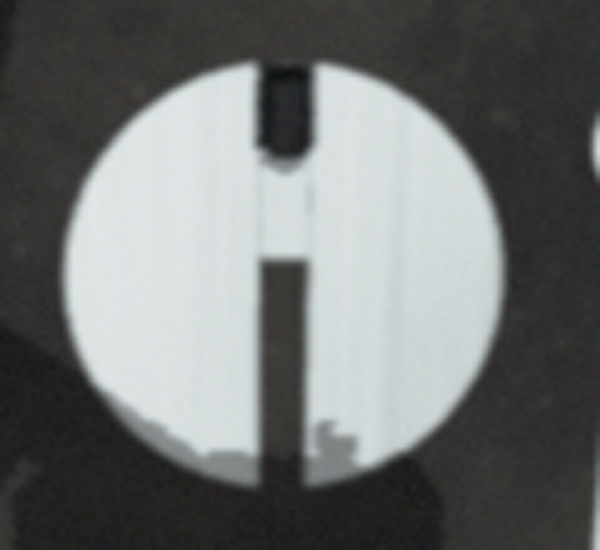

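Run:
```python
from h import *; import pickle
c=pickle.load(open('w1.pkl','rb'))
a=onz(c,270+284/5-.4,130+262/5-.4,.003);b=onz(c,270+282/5-.4,130+485/5-.4,.003)
d=(b-a)[:2];d/=np.linalg.norm(d);ce=np.array([.6757,-.0912]); print('slot dir',d,np.arctan2(d[1],d[0]),'end',a, 'dist past centre',(a[:2]-ce)@d,'lat',np.cross(d,a[:2]-ce),np.cross(d,b[:2]-ce))
ce=ce; g=ce-d*.053; n=np.array([-d[1],d[0]])
print('grip',g)
im=cv2.imread('pics/w1.png')
big=cv2.resize(im[130:240,270:390],None,fx=5,fy=5,interpolation=cv2.INTER_CUBIC)
for z,col in((.003,(0,255,0)),(.038,(0,0,255))):
  for i,j in((-1,-1),(-1,1),(1,1),(1,-1)):
    p=proj(c,[*(g+d*.011*i+n*.006*j),z]); print(z,p); q=((p-[270,130]+.4)*5).astype(int); cv2.circle(big,tuple(map(int,q)),3,col,-1)
cv2.imwrite('pics/w1zz.png',big)
# top view / scene prediction
for nme in('top','scene'):
  k=cal(nme); im=cv2.imread(f'pics/{nme}0.png'); p=proj(k,[*g,.038]).astype(int);x0,y0=p-[30,25]
  big=cv2.resize(im[y0:y0+50,x0:x0+60],None,fx=8,fy=8,interpolation=cv2.INTER_CUBIC)
  for z,col in((.003,(0,255,0)),(.038,(0,0,255))):
   for i,j in((-1,-1),(-1,1),(1,1),(1,-1)):
    q=((proj(k,[*(g+d*.011*i+n*.006*j),z])-[x0,y0]+.4)*8).astype(int); cv2.circle(big,tuple(map(int,q)),3,col,-1)
  cv2.imwrite(f'pics/{nme}g.png',big)
cv2.imwrite('pics/g3.png',np.vstack([cv2.imread('pics/topg.png'),cv2.imread('pics/sceneg.png')])[:600*2:1][::1]) if 0 else cv2.imwrite('pics/g3.png',cv2.resize(np.hstack([cv2.imread('pics/topg.png'),cv2.imread('pics/sceneg.png')]),(800,333)))
```

```text
slot dir [ 0.38883324 -0.92130815] -1.17143148694049 end [ 0.67375125 -0.08584409  0.003     ] dist past centre -0.005692181482039689 lat 0.0002871585893006441 0.00028715858930064217
grip [ 0.65509184 -0.04237067]
0.003 [322.34196353 141.92450783]
0.003 [330.7735597  141.92249194]
0.003 [330.57479708 157.41585792]
0.003 [322.26883142 157.41713409]
0.038 [322.7694583  144.20422789]
0.038 [331.95001663 144.20214836]
0.038 [331.71482439 161.01248912]
0.038 [322.68301001 161.01369766]<stdin>:4: DeprecationWarning: Arrays of 2-dimensional vectors are deprecated. Use arrays of 3-dimensional vectors instead. (deprecated in NumPy 2.0)
```

View pics/w1zz.png

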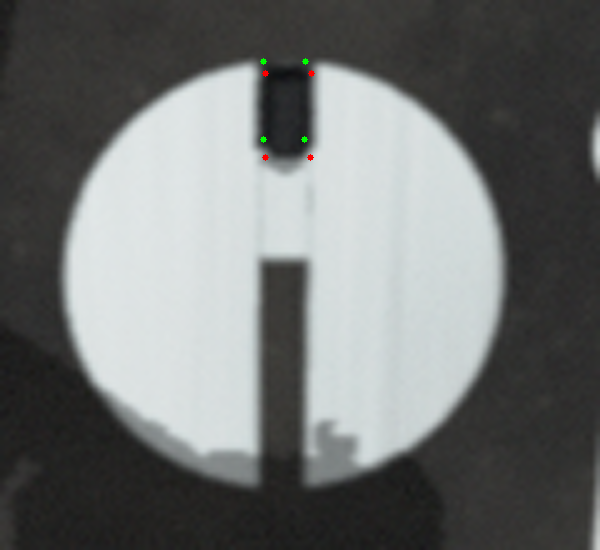

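View pics/g3.png

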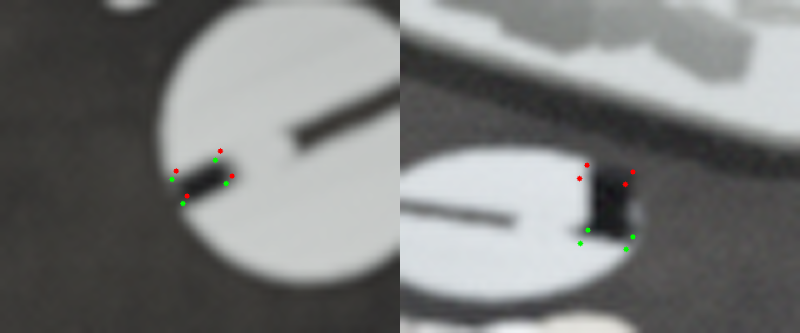

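Call:
arm_command([
  [[1, 10, -20], 0, -0.3],
  [[1, 10, -30], 0, -0.3],
  [[1, 9, -30], 0, -0.3],
  [[0, 0, -30], 0, -0.3],
  [[0, 0, -30], 0, -0.3],
  [[0, 0, -30], 0, -0.3],
  [[0, 0, -20], 0, -0.3],
  [[0, 0, -20], 0, -0.3],
  [[0, 0, -10], 0, -0.3],
  [[0, 0, 0], 0, -0.3],
])

```text
t: 2.95
tcp_pos: [0.6554, -0.042, 0.0698]
tool_rot: [0.553, 0.833, -0.0, -0.0]
force: [0.1, 0.6, 0.4]
finger_gap: 0.653
```

Run:
```python
from h import *
import pickle
c=cal('wrist'); im=manip.snapshot('wrist'); cv2.imwrite('pics/w2.png',im); pickle.dump(c,open('w2.pkl','wb'))
s=manip.sense();print(s['tcp_pos'],s['tool_rot'],s['q'],s['finger_gap'],s['t'])
```

```text
[ 0.6559123  -0.04205428  0.07052931] [5.52955519e-01 8.33210729e-01 9.94355175e-05 2.54436925e-04] [-2.33729425e-01  7.82661898e-01  1.46756073e+00  1.43169391e-05
  8.90823787e-01 -6.32720253e-01] 0.6518265213441058 3.0
```

View pics/w2.png

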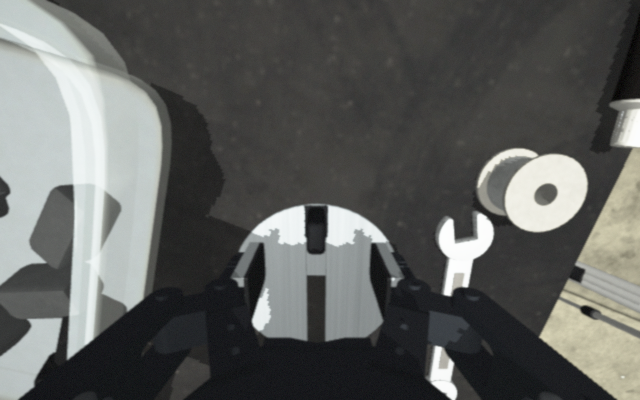

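The grip sits at (316,230), midway between the fingers at columns 247 and 388. I'll go down and close.

Call:
arm_command([
  [[0, 0, -15], 0, -0.3],
  [[0, 0, -15], 0, -0.3],
  [[-0.5, 0, -12], 0, -0.3],
  [[0, 0, -9], 0, -0.3],
  [[0, 0, 0], 0, -0.3],
  [[0, 0, 0], 0, 1],
  [[0, 0, 0], 0, 1],
  [[0, 0, 0], 0, 1],
  [[0, 0, 0], 0, 1],
  [[0, 0, 0], 0, 1],
  [[0, 0, 0], 0, 1],
  [[0, 0, 0], 0, 1],
], squeeze=80)

```text
t: 4.5
tcp_pos: [0.6556, -0.0421, 0.0201]
tool_rot: [0.553, 0.833, 0.0, 0.001]
force: [-1.0, 0.5, 4.7]
finger_gap: 0.13
```

Run:
```python
from h import *
import pickle
c=cal('wrist'); im=manip.snapshot('wrist'); cv2.imwrite('pics/w3.png',im); pickle.dump(c,open('w3.pkl','wb'))
s=manip.sense();print(s['tcp_pos'],s['tool_rot'],s['force'],s['finger_gap'],s['t'])
```

```text
[ 0.65563863 -0.04213373  0.02008983] [5.52932375e-01 8.33225857e-01 2.10948076e-04 6.44627422e-04] [-0.51218749 -0.06084049  5.11503631] 0.1264828654361558 4.55
```

View pics/w3.png

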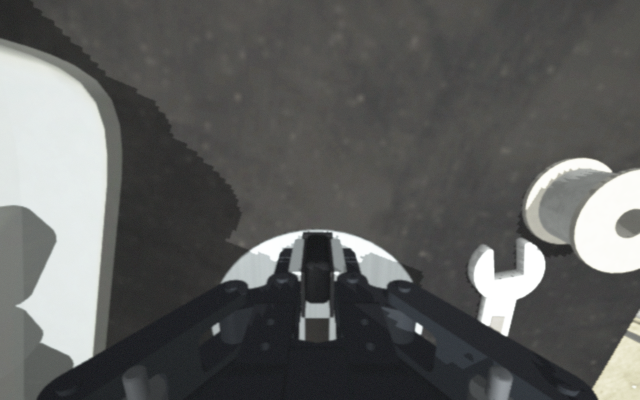

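Call:
arm_command([
  [[0, 0, 5], 0, 1],
  [[0, 0, 10], 0, 1],
  [[0, 0, 25], 0, 1],
  [[0, 0, 40], 0, 1],
  [[0, 0, 50], 0, 1],
  [[0, 0, 50], 0, 1],
  [[0, 15, 50], 0, 1],
  [[0, 25, 30], 0, 1],
  [[0, 25, 0], 0, 1],
  [[0, 25, 0], 0, 1],
  [[0, 10, 0], 0, 1],
  [[0, 0, 0], 0, 1],
])

```text
t: 6.05
tcp_pos: [0.6548, 0.0583, 0.2792]
tool_rot: [0.552, 0.834, -0.0, -0.0]
force: [0.7, 0.0, -1.0]
finger_gap: 0.127
```

```bash
cat > shot.py <<'E'
from h import *
import pickle,sys
k=sys.argv[1]
for n in sys.argv[2].split(','):
    c=cal(n); im=manip.snapshot(n); cv2.imwrite(f'pics/{n}_{k}.png',im); pickle.dump(c,open(f'{n}_{k}.pkl','wb'))
s=manip.sense();print(s['tcp_pos'].round(4),s['tool_rot'].round(4),s['q'].round(3),s['force'].round(1),s['ft_torque'].round(2),s['finger_gap'],s['t'])
E
python3 shot.py a wrist,scene
```

```text
[0.6551 0.0572 0.2791] [ 5.531e-01  8.331e-01 -4.000e-04 -0.000e+00] [-8.200e-02  5.380e-01  1.303e+00 -1.000e-03  1.301e+00 -4.810e-01] [ 0.   1.4 -1.1] [0.04 0.01 0.03] 0.12518644118254732 6.15
```

View pics/wrist_a.png

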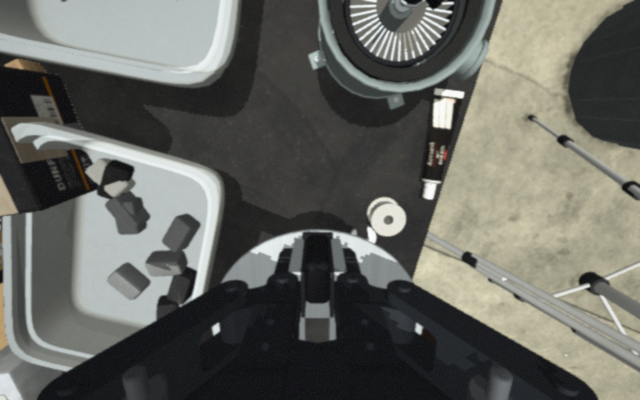

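View pics/scene_a.png

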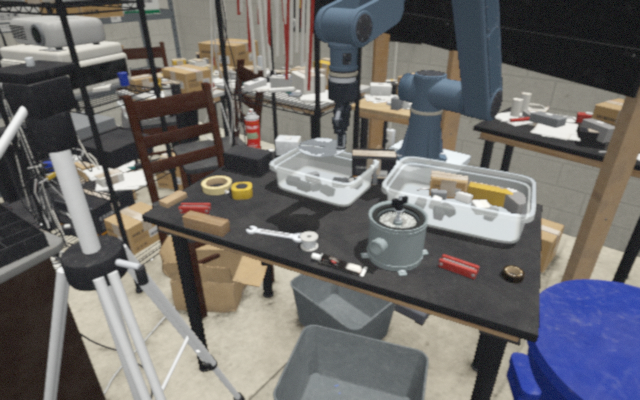

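The cover is held, with its edge showing at (316,232), and the housing is only partly in view at (405,30). I'll move on for fuller views.

Call:
arm_command([
  [[-5, 20, 10], 0, 1],
  [[-5, 25, 10], 0, 1],
  [[0, 25, 0], 0, 1],
  [[0, 20, 0], 0, 1],
  [[0, 0, 0], 0, 1],
  [[0, 0, 0], 0, 1],
])

```text
t: 6.9
tcp_pos: [0.645, 0.1476, 0.2992]
tool_rot: [0.553, 0.833, -0.0, 0.0]
force: [0.1, -0.0, -1.3]
finger_gap: 0.128
```

```bash
python3 shot.py b wrist
```

```text
[0.6451 0.1472 0.2991] [ 5.532e-01  8.330e-01 -4.000e-04 -0.000e+00] [ 5.600e-02  5.270e-01  1.266e+00 -1.000e-03  1.349e+00 -3.420e-01] [-0.1  0.2 -0.2] [0.04 0.05 0.07] 0.1256987492180678 6.95
```

View pics/wrist_b.png

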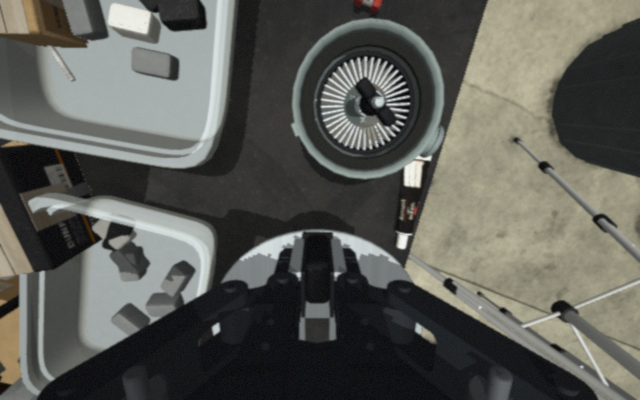

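Call:
arm_command([
  [[-10, 15, 0], 0, 1],
  [[-10, 20, 0], 0, 1],
  [[-10, 20, 0], 0, 1],
  [[-10, 15, 0], 0, 1],
  [[0, 0, 0], 0, 1],
  [[0, 0, 0], 0, 1],
])

```text
t: 7.7
tcp_pos: [0.6053, 0.218, 0.2994]
tool_rot: [0.553, 0.833, -0.0, 0.0]
force: [0.1, -0.1, -0.9]
finger_gap: 0.121
```

```bash
python3 shot.py c wrist
```

```text
[0.6055 0.2176 0.2994] [ 5.531e-01  8.331e-01 -0.000e+00  3.000e-04] [ 1.720e-01  4.990e-01  1.317e+00 -1.000e-03  1.326e+00 -2.270e-01] [ 0.4  0.6 -0.2] [ 0.05  0.02 -0.01] 0.1293820576650253 7.75
```

View pics/wrist_c.png

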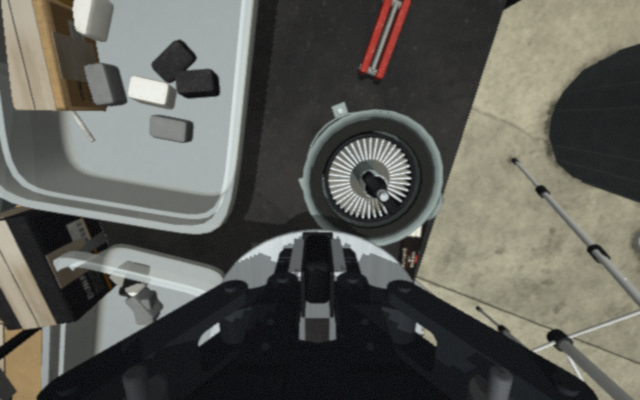

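Both views show the nut and stud clearly: stud top near (377,102) in b and (384,196) in c, rim centre near (368,95) in b and (372,175) in c. I'll zoom in to measure.

Run:
```python
from h import *
b=cv2.imread('pics/wrist_b.png')[70:130,335:415];c=cv2.imread('pics/wrist_c.png')[150:210,340:420]
z=lambda i:cv2.resize(i,None,fx=7,fy=7,interpolation=cv2.INTER_CUBIC)
cv2.imwrite('pics/zb.png',z(b));cv2.imwrite('pics/zc.png',z(c))
```

```text
(no output)
```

View pics/zb.png

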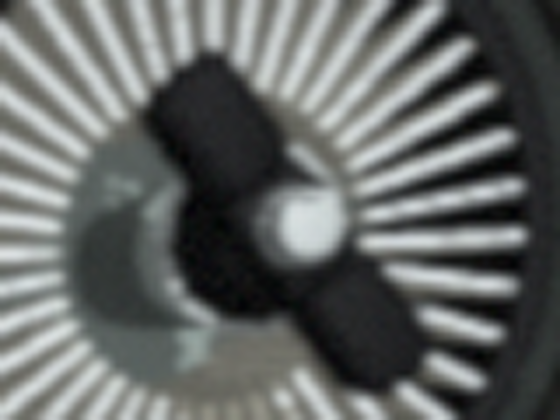

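View pics/zc.png

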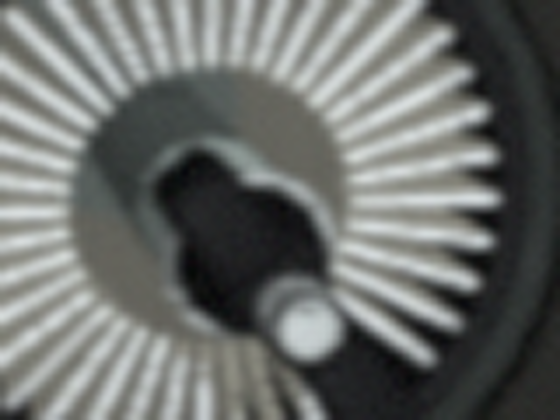

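Run:
```python
from h import *; import pickle
cb=pickle.load(open('wrist_b.pkl','rb'));cc=pickle.load(open('wrist_c.pkl','rb'))
X,r=tri([(cb,378.9,101.6),(cc,383.6,196.5)]);print('studtop',X,r)
print(onz(cb,378.9,101.6,.183),onz(cc,383.6,196.5,.183))
def P(k,x,y):
    return (335+x/7-.4,70+y/7-.4) if k=='b' else (340+x/7-.4,150+y/7-.4)
# wings top in b : end centres at z .175
a=onz(cb,*P('b',182,85),.172);d=onz(cb,*P('b',385,360),.172);print('wing ends',a,d,np.linalg.norm(a-d),np.arctan2(*(d-a)[1::-1]), (a+d)/2)
# rim: outer circle, by gradient along radial rays
for nm,c in(('b',cb),('c',cc)):
    im=cv2.imread(f'pics/wrist_{nm}.png'); g=cv2.GaussianBlur(cv2.cvtColor(im,cv2.COLOR_BGR2GRAY),(3,3),0).astype(float)
    pts=[]
    for th in np.radians(np.arange(0,360,4)):
        rs=np.arange(.058,.085,.0005); v=[]
        for r in rs:
            u=proj(c,[X[0]+r*np.cos(th),X[1]+r*np.sin(th),.126])
            v.append(cv2.getRectSubPix(g.astype(np.float32),(1,1),(float(u[0]),float(u[1])))[0,0])
        v=np.array(v); gr=np.gradient(v)
        i=gr[:int(.02/.0005)].argmax()
        if gr[i]>2: pts.append((X[0]+rs[i]*np.cos(th),X[1]+rs[i]*np.sin(th)))
    W=np.array(pts)
    for _ in range(4):
        A=np.c_[2*W,np.ones(len(W))]; s=np.linalg.lstsq(A,(W**2).sum(1),rcond=None)[0]; R=np.sqrt(s[2]+s[:2]@s[:2]); e=np.hypot(*(W-s[:2]).T)-R; W=W[abs(e)<max(1.5*e.std(),.0005)]
    print(nm,'rim inner',s[:2],R,len(W),e.std())
```

```text
studtop [0.65994825 0.24369935 0.18191064] [array([-0.01090971,  0.00138588]), array([ 0.0099724 , -0.00053838])]
[0.65977294 0.24357302 0.183     ] [0.659583   0.24387227 0.183     ]
wing ends [0.64064112 0.25301291 0.172     ] [0.67718002 0.23423867 0.172     ] 0.041079961906127935 -0.4746384790336454 [0.65891057 0.24362579 0.172     ]
b rim inner [0.65926554 0.24372052] 0.06754111184482907 84 0.00023321068527504415
c rim inner [0.65956649 0.24455158] 0.06702792718555835 51 0.0004989822658939773
```

Call:
arm_command([
  [[0, 20, 0], 0, 1],
  [[-1, 30, 0], 0, 1],
  [[-1, 35, 0], 0, 1],
  [[-1, 35, 0], 0, 1],
  [[-1, 30, 0], 0, 1],
  [[-1, 17, -20], 0, 1],
  [[0, 0, -40], 0, 1],
  [[0, 0, -40], 0, 1],
  [[0, 0, -30], 0, 1],
  [[0, 0, -15], 0, 1],
  [[0, 0, -3], 0, 1],
  [[0, 0, 0], 0, 1],
])

```text
t: 9.25
tcp_pos: [0.6008, 0.3853, 0.1522]
tool_rot: [0.553, 0.833, 0.001, 0.001]
force: [-0.2, 0.0, -0.3]
finger_gap: 0.127
```

```bash
python3 shot.py d wrist,scene
python3 - <<'E'
from h import *
s=cv2.imread('pics/scene_d.png')
cv2.imwrite('pics/scdz.png',cv2.resize(s[170:290,350:510],None,fx=5,fy=5,interpolation=cv2.INTER_CUBIC))
E
```

```text
[0.6011 0.3854 0.153 ] [0.5529 0.8332 0.0013 0.0009] [ 0.414  0.742  1.264 -0.     1.132  0.015] [ 1.1  0.1 -1.1] [0.05 0.02 0.01] 0.12502952101362758 9.35
```

View pics/scdz.png

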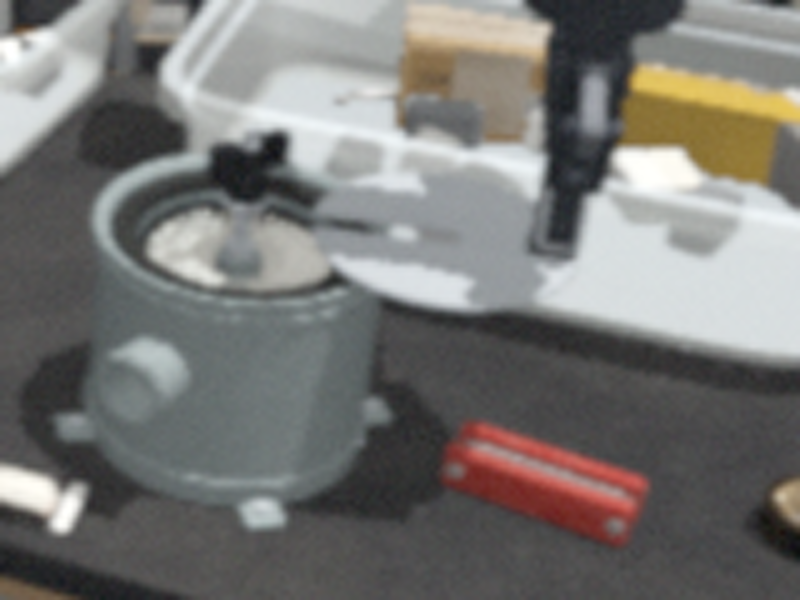

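View pics/wrist_d.png

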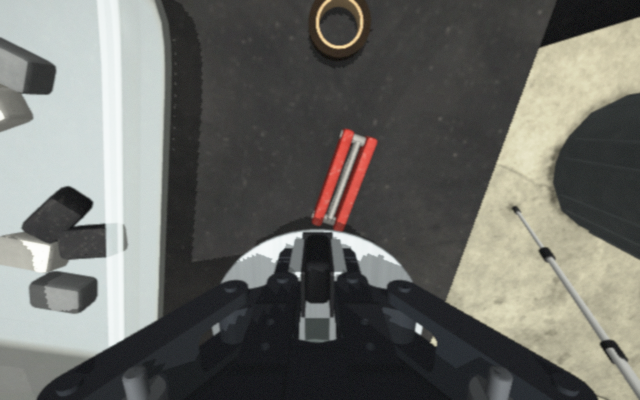

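Run:
```python
from h import *; import pickle
s=cv2.imread('pics/scene_d.png');c=pickle.load(open('scene_d.pkl','rb'))
F=5;o=np.array([350,170]);big=cv2.resize(s[170:290,350:510],None,fx=F,fy=F,interpolation=cv2.INTER_CUBIC)
def circ(cx,cy,z,r,col,n=72):
    for th in np.linspace(0,2*np.pi,n,endpoint=False):
        q=((proj(c,[cx+r*np.cos(th),cy+r*np.sin(th),z])-o+.4)*F).astype(int)
        if 0<=q[0]<800 and 0<=q[1]<600: big[q[1]-1:q[1]+1,q[0]-1:q[0]+1]=col
circ(.6596,.2439,.126,.0765,(0,255,0))
cx,cy=np.array([.6010,.3854])+.053*np.array([.3888,-.9213])
circ(cx,cy,.1355,.065,(0,0,255))
circ(.6596,.2439,.140,.013,(255,255,0),40)
circ(.6596,.2439,.183,.005,(255,0,255),20)
cv2.imwrite('pics/scdo.png',big)
```

```text
(no output)
```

View pics/scdo.png

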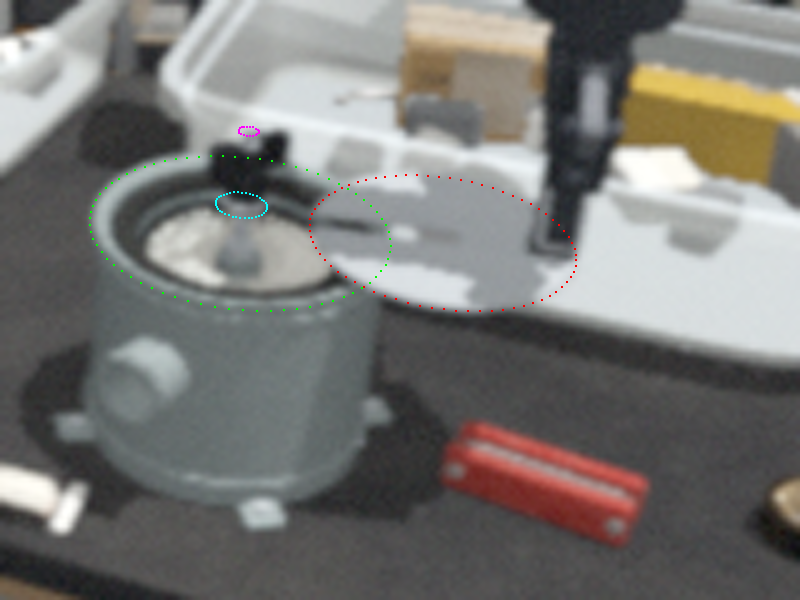

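The predicted outlines match: the cover sits level (edge at 310,215) and the nut's foot clears it above at (240,200). I'll lower 1 mm and slide in.

Call:
arm_command([
  [[2, -5, -1], 0, 1],
  [[4, -9.8, 0], 0, 1],
  [[4, -9.8, 0], 0, 1],
  [[4, -9.8, 0], 0, 1],
  [[4, -9.8, 0], 0, 1],
  [[4, -9.8, 0], 0, 1],
  [[4, -9.7, 0], 0, 1],
  [[3, -7.3, 0], 0, 1],
  [[0, 0, 0], 0, 1],
])

```text
t: 10.48
tcp_pos: [0.6294, 0.3133, 0.1503]
tool_rot: [0.553, 0.833, 0.0, -0.0]
force: [-0.3, -0.1, -0.9]
finger_gap: 0.127
```

```bash
python3 shot.py e wrist,scene,top
python3 - <<'E'
from h import *
s=cv2.imread('pics/scene_e.png');t=cv2.imread('pics/top_e.png')
cv2.imwrite('pics/sez.png',np.hstack([cv2.resize(s[180:260,350:450],None,fx=4,fy=4,interpolation=cv2.INTER_CUBIC),cv2.resize(t[170:250,180:280],None,fx=4,fy=4,interpolation=cv2.INTER_CUBIC)]))
E
```

```text
[0.6289 0.3143 0.1503] [ 5.528e-01  8.333e-01  0.000e+00 -1.000e-04] [ 0.305  0.733  1.296  0.     1.113 -0.095] [-0.5  0.1 -0.9] [0.06 0.01 0.02] 0.12803004288439337 10.625
```

View pics/sez.png

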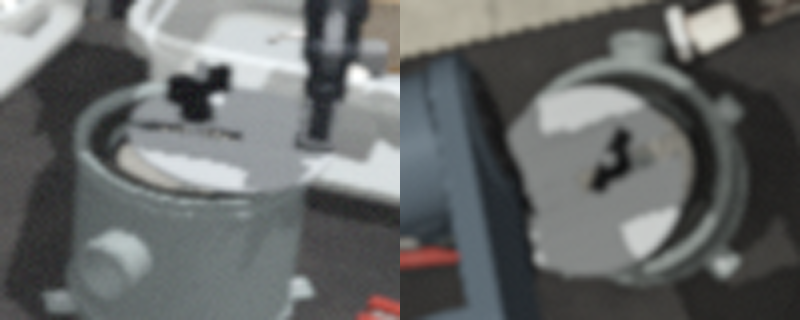

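View pics/wrist_e.png

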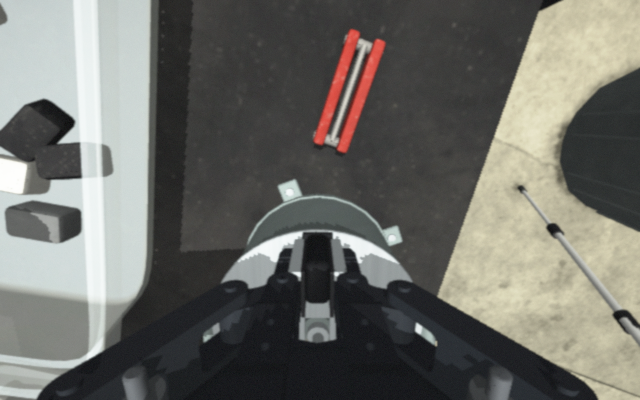

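The slot now straddles the stud under the nut, and the wrist view has the stud top at (318,337), in line with the grip column. I'll finish the slide.

Call:
arm_command([
  [[3, -7, 0], 0, 1],
  [[3, -7, 0], 0, 1],
  [[3, -5.5, 0], 0, 1],
  [[1, -1.5, 0], 0, 1],
  [[0, 0, 0], 0, 1],
  [[0, 0, 0], 0, 1],
])

```text
t: 11.38
tcp_pos: [0.639, 0.2932, 0.1503]
tool_rot: [0.553, 0.833, 0.0, -0.0]
force: [0.0, 0.6, -0.9]
finger_gap: 0.127
```

```bash
python3 shot.py f wrist,scene,top
python3 - <<'E'
from h import *
import pickle
s=cv2.imread('pics/scene_f.png');t=cv2.imread('pics/top_f.png')
F=6
def ov(im,c,o,w,h):
    big=cv2.resize(im[o[1]:o[1]+h,o[0]:o[0]+w],None,fx=F,fy=F,interpolation=cv2.INTER_CUBIC)
    return big
cv2.imwrite('pics/sfz.png',np.hstack([ov(s,0,(360,190),66,70),ov(t,0,(200,172),66,70)]))
E
```

```text
[0.639  0.2932 0.1503] [ 0.5528  0.8333  0.     -0.    ] [ 0.272  0.732  1.296  0.     1.113 -0.128] [ 0.4 -0.6 -1.2] [ 0.07  0.03 -0.  ] 0.12688270748780195 11.525
```

View pics/sfz.png

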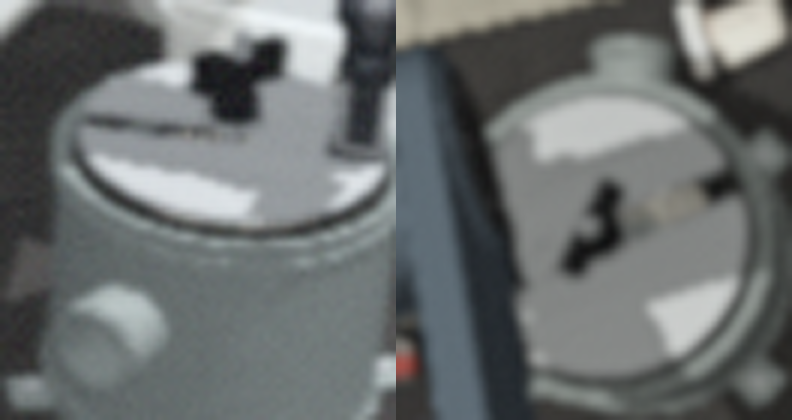

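View pics/wrist_f.png

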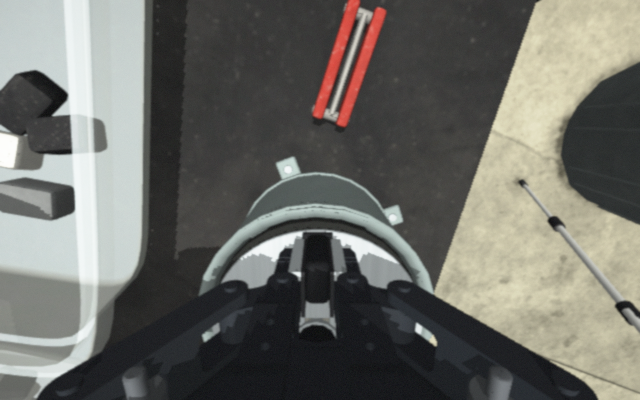

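Cover, rim and stud look concentric, with an even gap all round. I'll lower it slowly.

Call:
arm_command([
  [[0, -0.4, -1.5], 0, 1],
  [[0, 0, -1.5], 0, 1],
  [[0, 0, -1.5], 0, 1],
  [[0, 0, -1.5], 0, 1],
  [[0, 0, 0], 0, 1],
  [[0, 0, 0], 0, 1],
])

```text
t: 12.28
tcp_pos: [0.6391, 0.2926, 0.1443]
tool_rot: [0.553, 0.833, 0.0, 0.0]
force: [-0.4, 0.0, -1.8]
finger_gap: 0.123
```

Call:
arm_command([
  [[0, 0, -1], 0, 1],
  [[0, 0, -1], 0, 1],
  [[0, 0, 0], 0, 1],
  [[0, 0, 0], 0, 1],
])

```text
t: 12.78
tcp_pos: [0.6391, 0.2926, 0.1423]
tool_rot: [0.553, 0.833, -0.0, -0.0]
force: [-0.6, 1.9, -1.3]
finger_gap: 0.124
```

Call:
arm_command([
  [[0, 0, -0.7], 0, 1],
  [[0, 0, 0], 0, 1],
  [[0, 0, 0], 0, 1],
])

```text
t: 13.15
tcp_pos: [0.6392, 0.2927, 0.1418]
tool_rot: [0.553, 0.833, 0.0, 0.0]
force: [0.2, -0.2, -0.1]
finger_gap: 0.128
```

Call:
arm_command([
  [[0, 0, -0.7], 0, 1],
  [[0, 0, 0], 0, 1],
  [[0, 0, 0], 0, 1],
])

```text
t: 13.52
tcp_pos: [0.6392, 0.2927, 0.1412]
tool_rot: [0.553, 0.833, 0.0, 0.0]
force: [-0.9, -0.1, 1.5]
finger_gap: 0.124
```

```bash
python3 shot.py g scene
python3 - <<'E'
from h import *
s=cv2.imread('pics/scene_g.png')
cv2.imwrite('pics/sgz.png',cv2.resize(s[185:255,355:440],None,fx=8,fy=8,interpolation=cv2.INTER_CUBIC))
E
```

```text
[0.6392 0.2927 0.1412] [5.529e-01 8.332e-01 1.000e-04 1.000e-04] [ 0.271  0.743  1.302  0.     1.096 -0.128] [-1.  -0.1  2.4] [-0.05  0.13 -0.03] 0.124209900584056 13.575
```

View pics/sgz.png

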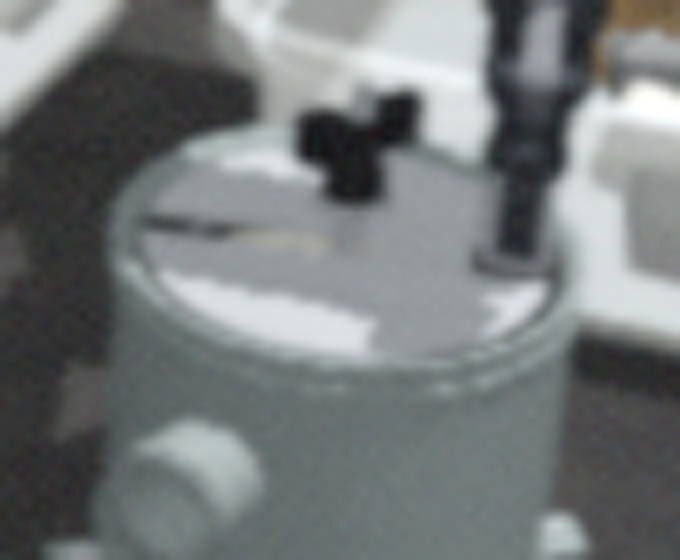

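Call:
arm_command([
  [[0, 0, 0], 0, 0.3],
  [[0, 0, 0], 0, 0.3],
  [[0, 0, 0], 0, 0.3],
  [[0, 0, 5], 0, 0.3],
  [[0, 0, 15], 0, 0.3],
  [[0, 0, 25], 0, 0.3],
  [[0, 0, 40], 0, 0.3],
  [[-2, 5, 40], 0, 0.3],
  [[-5, 15, 20], 0, 0.3],
  [[-10, 15, 0], 0, 0.3],
  [[0, 0, 0], 0, 0.3],
  [[0, 0, 0], 0, 0.3],
])

```text
t: 15.08
tcp_pos: [0.6213, 0.3273, 0.2843]
tool_rot: [0.553, 0.833, -0.001, -0.001]
force: [-0.4, 0.3, -0.8]
finger_gap: 0.348
```

```bash
python3 shot.py h wrist,scene,top
python3 - <<'E'
from h import *
s=cv2.imread('pics/scene_h.png');t=cv2.imread('pics/top_h.png')
cv2.imwrite('pics/shz.png',np.hstack([cv2.resize(s[185:255,360:435],None,fx=5,fy=5,interpolation=cv2.INTER_CUBIC),cv2.resize(t[172:242,200:275],None,fx=5,fy=5,interpolation=cv2.INTER_CUBIC)]))
E
```

```text
[0.622  0.327  0.2847] [ 5.532e-01  8.330e-01 -9.000e-04 -5.000e-04] [ 0.325  0.601  1.166 -0.     1.376 -0.073] [ 0.2  0.2 -0.3] [-0.01 -0.07 -0.01] 0.35437573490010443 15.225
```

View pics/shz.png

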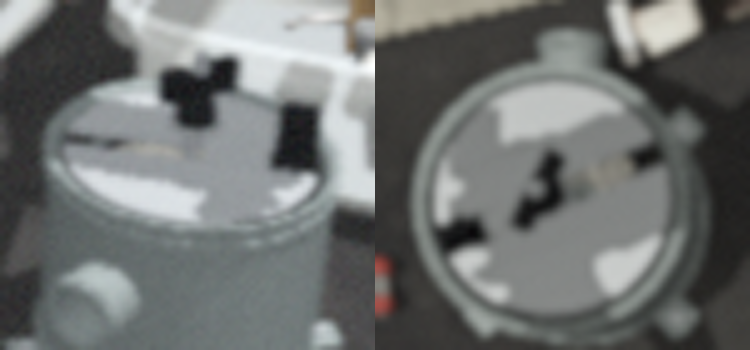

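View pics/wrist_h.png

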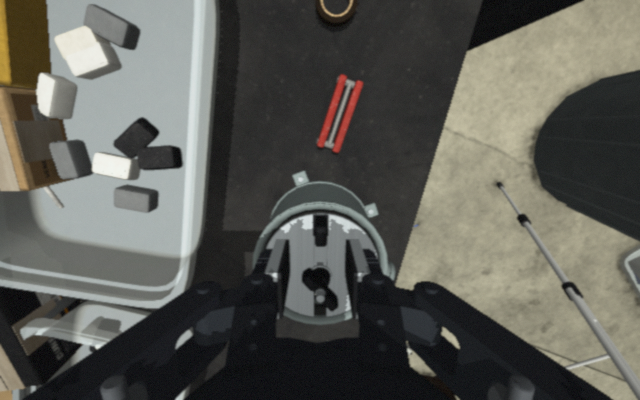

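The cover lies flat inside the rim with an even gap, and the grip and slot line up. I'll move above the nut with the jaws across the wings.

Call:
arm_command([
  [[5, -12, 0], 0.12, 0.3],
  [[8, -18, 0], 0.15, 0.3],
  [[8, -18, 0], 0.15, 0.3],
  [[8, -18, 0], 0.15, 0.3],
  [[8, -17, 0], 0.15, 0.3],
  [[0, 0, 0], 0, 0.3],
  [[0, 0, 0], 0, 0.3],
])

```text
t: 16.1
tcp_pos: [0.6589, 0.2448, 0.2855]
tool_rot: [0.225, 0.974, 0.0, -0.0]
force: [0.0, 0.1, -0.7]
finger_gap: 0.345
```

```bash
python3 shot.py i wrist
python3 - <<'E'
from h import *
s=cv2.imread('pics/wrist_i.png')
cv2.imwrite('pics/wiz.png',cv2.resize(s[230:350,240:400],None,fx=5,fy=5,interpolation=cv2.INTER_CUBIC))
E
```

```text
[0.6587 0.2452 0.2857] [ 2.246e-01  9.744e-01  1.000e-04 -4.000e-04] [ 0.198  0.6    1.166  0.     1.376 -0.92 ] [0.3 0.3 0.5] [-0.01  0.01  0.  ] 0.3486622527779557 16.15
```

View pics/wiz.png

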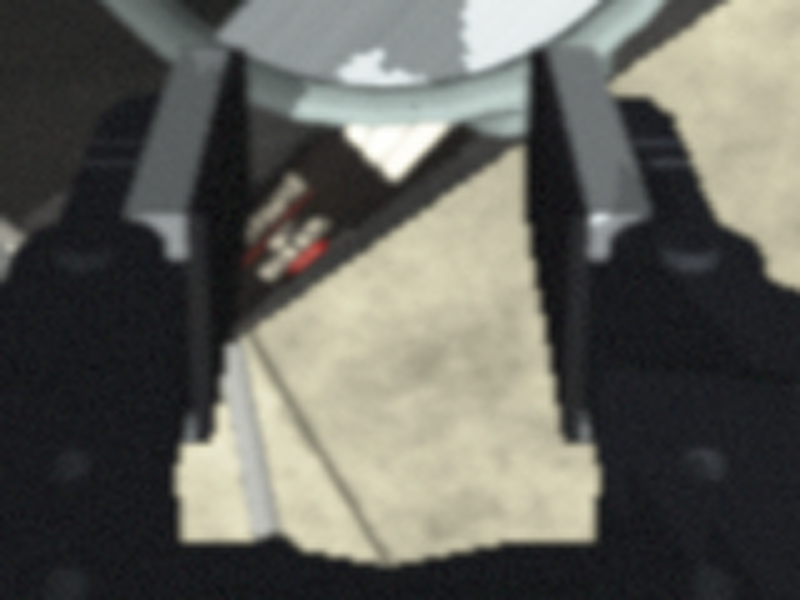

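View pics/wrist_i.png

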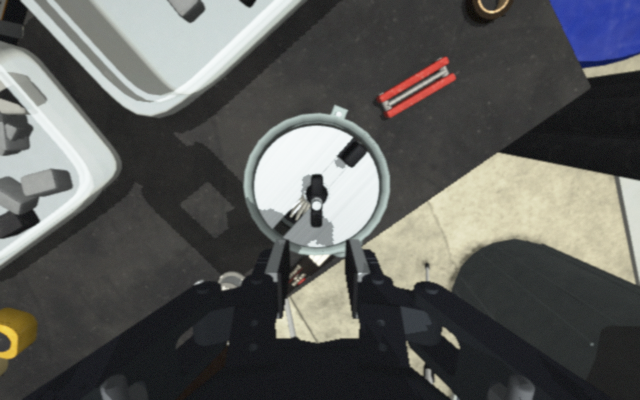

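Run:
```python
from h import *
s=cv2.imread('pics/wrist_i.png')
cv2.imwrite('pics/wiz2.png',cv2.resize(s[130:250,260:400],None,fx=5,fy=5,interpolation=cv2.INTER_CUBIC))
import pickle;c=pickle.load(open('wrist_i.pkl','rb'));print(proj(c,[.6596,.2439,.183]),proj(c,[.6596,.2439,.178]))
```

```text
[316.2536596 204.9831509] [316.26839286 203.28607491]
```

View pics/wiz2.png

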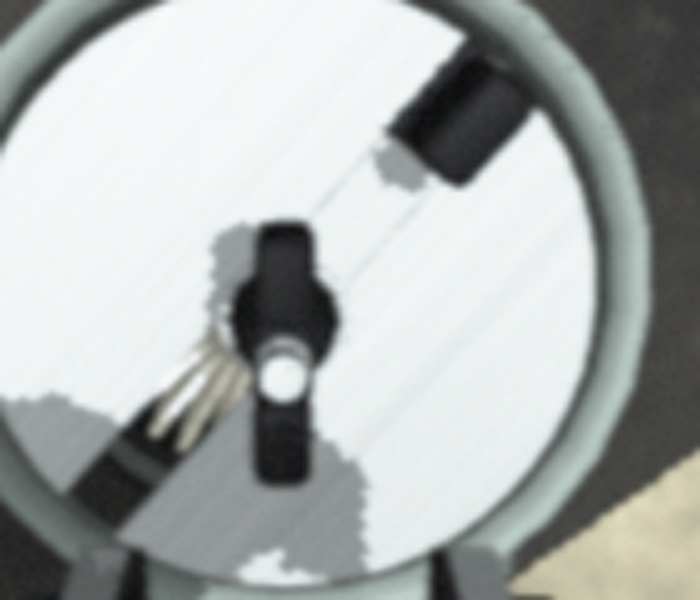

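The wings show upright and centred between the fingers, with the stud top at (317,205) against (316,205) predicted. Next I'll work out the nut height from the wing ends.

Run:
```python
from h import *; import pickle
c=pickle.load(open('wrist_i.pkl','rb'));A=np.array([.6596,.2439]);
w=1.117-np.pi/2; d=np.array([np.cos(w),np.sin(w)])
for s in(1,-1):
  print([(z,proj(c,[*(A+s*.023*d),z]).round(1).tolist()) for z in(.152,.157,.162,.168,.172,.175,.178,.181)])
cb=pickle.load(open('wrist_b.pkl','rb'));
for s in(1,-1): print([(z,proj(cb,[*(A+s*.023*d),z]).round(1).tolist()) for z in(.155,.172,.178)])
```

```text
[(0.152, [316.4, 218.2]), (0.157, [316.3, 220.0]), (0.162, [316.3, 221.8]), (0.168, [316.3, 224.1]), (0.172, [316.3, 225.7]), (0.175, [316.3, 226.9]), (0.178, [316.3, 228.1]), (0.181, [316.3, 229.4])]
[(0.152, [316.3, 171.5]), (0.157, [316.3, 172.5]), (0.162, [316.3, 173.5]), (0.168, [316.3, 174.8]), (0.172, [316.3, 175.7]), (0.175, [316.3, 176.4]), (0.178, [316.2, 177.1]), (0.181, [316.2, 177.9])]
[(0.155, [388.0, 122.5]), (0.172, [392.6, 122.9]), (0.178, [394.3, 123.1])]
[(0.155, [356.6, 82.0]), (0.172, [359.2, 79.7]), (0.178, [360.3, 78.8])]
```

Call:
arm_command([
  [[0.9, -1.2, -20], 0, 0.3],
  [[0, 0, -30], 0, 0.3],
  [[0, 0, -30], 0, 0.3],
  [[0, 0, -20], 0, 0.3],
  [[0, 0, -10], 0, 0.3],
  [[0, 0, -6], 0, 0.3],
  [[0, 0, 0], 0, 0.3],
  [[0, 0, 0], 0, 1],
  [[0, 0, 0], 0, 1],
  [[0, 0, 0], 0, 1],
  [[0, 0, 0], 0, 1],
], squeeze=40)

```text
t: 17.52
tcp_pos: [0.6605, 0.2433, 0.171]
tool_rot: [0.224, 0.975, 0.0, 0.001]
force: [-0.7, -1.7, 5.6]
finger_gap: 0.114
```

```bash
python3 shot.py j scene
python3 - <<'E'
from h import *
s=cv2.imread('pics/scene_j.png')
cv2.imwrite('pics/sjz.png',cv2.resize(s[175:255,355:440],None,fx=7,fy=7,interpolation=cv2.INTER_CUBIC))
E
```

```text
[0.6605 0.2433 0.171 ] [2.240e-01 9.746e-01 2.000e-04 8.000e-04] [ 0.195  0.71   1.28  -0.     1.15  -0.924] [-2.  -0.8  4.9] [-0.15  0.14 -0.1 ] 0.116005966875053 17.575
```

View pics/sjz.png

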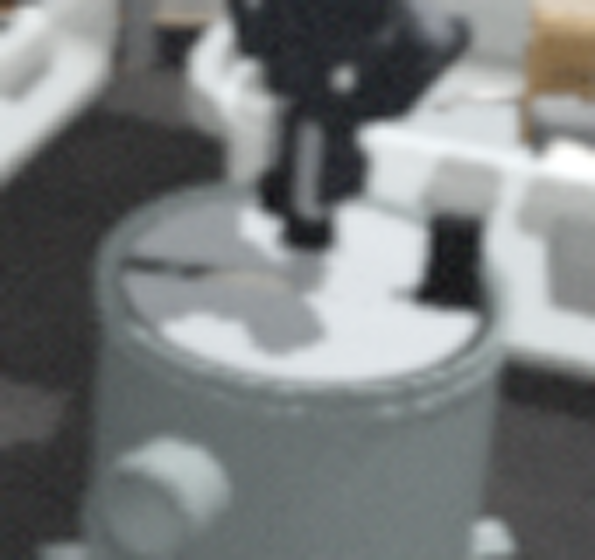

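The jaws hold the wings (gap 0.116, about 10 mm) and the foot shows below at (310,240). I'll turn clockwise.

Call:
arm_command([
  [[0, 0, -0.6], -0.17, 1],
  [[0, 0, -0.6], -0.17, 1],
  [[0, 0, -0.6], -0.17, 1],
  [[0, 0, -0.6], -0.17, 1],
  [[0, 0, -0.6], -0.17, 1],
  [[0, 0, 0], 0, 1],
])

```text
t: 18.32
tcp_pos: [0.6596, 0.2425, 0.1679]
tool_rot: [0.606, 0.795, -0.001, 0.0]
force: [-2.5, -3.5, 7.3]
finger_gap: 0.117
```

```bash
python3 shot.py k scene
python3 - <<'E'
from h import *
s=cv2.imread('pics/scene_k.png')
cv2.imwrite('pics/skz.png',cv2.resize(s[175:255,355:440],None,fx=7,fy=7,interpolation=cv2.INTER_CUBIC))
E
```

```text
[0.6596 0.2425 0.1679] [ 6.060e-01  7.955e-01 -9.000e-04  2.000e-04] [ 0.194  0.713  1.283 -0.002  1.147 -0.074] [-2.2 -2.9  6.5] [-0.55  0.4  -0.12] 0.11694876952404898 18.375
```

View pics/skz.png

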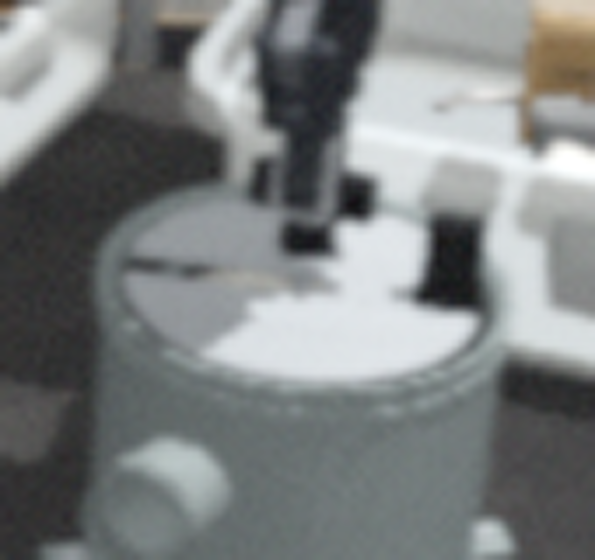

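The nut turned with the jaws (wings at (350,190)) and the forces are small. Continuing.

Call:
arm_command([
  [[-0.3, -0.4, -0.6], -0.17, 1],
  [[-0.2, -0.3, -0.6], -0.17, 1],
  [[0, 0, -0.6], -0.17, 1],
  [[0, 0, -0.6], -0.17, 1],
  [[0, 0, -0.6], -0.17, 1],
  [[0, 0, -0.6], -0.17, 1],
  [[0, 0, -0.6], -0.17, 1],
  [[0, 0, -0.6], -0.17, 1],
  [[0, 0, -0.6], -0.17, 1],
  [[0, 0, 0], 0, 1],
])

```text
t: 19.62
tcp_pos: [0.6576, 0.2434, 0.1623]
tool_rot: [0.988, 0.154, -0.002, -0.001]
force: [-4.8, 0.3, 8.4]
finger_gap: 0.115
```

Call:
arm_command([
  [[0, 0, -0.6], -0.17, 1],
  [[0, 0, -0.6], -0.17, 1],
  [[0, 0, -0.6], -0.17, 1],
  [[0, 0, -0.6], -0.17, 1],
  [[0, 0, -0.6], -0.17, 1],
  [[0, 0, -0.6], -0.17, 1],
  [[0, 0, 0], 0, 1],
])

```text
t: 20.5
tcp_pos: [0.6579, 0.2448, 0.1587]
tool_rot: [0.937, -0.348, -0.002, -0.001]
force: [-4.1, 3.0, 6.2]
finger_gap: 0.11
```

```bash
python3 shot.py l scene
python3 - <<'E'
from h import *
s=cv2.imread('pics/scene_l.png')
cv2.imwrite('pics/slz.png',cv2.resize(s[175:255,355:440],None,fx=7,fy=7,interpolation=cv2.INTER_CUBIC))
E
```

```text
[0.6579 0.2449 0.1587] [ 0.9376 -0.3478 -0.0019 -0.0011] [0.196 0.722 1.292 0.004 1.13  2.475] [-4.3  3.6  7.2] [ 0.56  0.77 -0.13] 0.11326779432347449 20.55
```

View pics/slz.png

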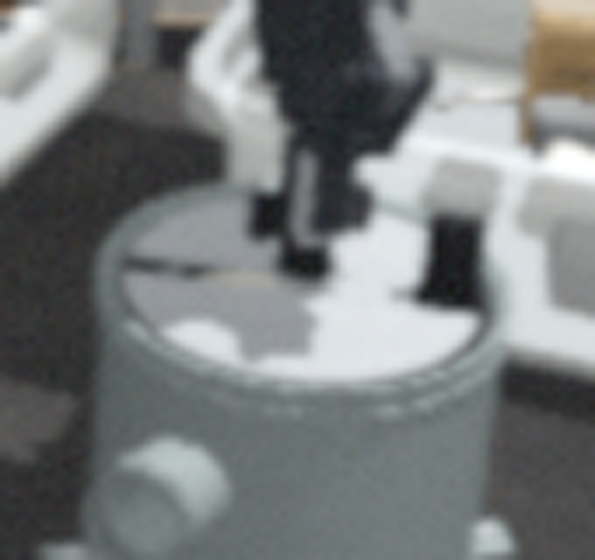

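Call:
arm_command([
  [[0, 0, 0], 0, 0.3],
  [[0, 0, 0], 0, 0.3],
  [[0, 0, 0], 0, 0.3],
  [[0, 0, 10], 0, 0.3],
  [[0.5, 0, 20], 0, 0.3],
  [[0.5, -0.5, 8], 0, 0.3],
  [[0, 0, 0], 0.1745, 0.3],
  [[0, 0, 0], 0.1745, 0.3],
  [[0, 0, 0], 0.1745, 0.3],
  [[0, 0, 0], 0.1745, 0.3],
  [[0, 0, 0], 0.1745, 0.3],
  [[0, 0, 0], 0.1745, 0.3],
])

```text
t: 22.05
tcp_pos: [0.6605, 0.2421, 0.196]
tool_rot: [0.985, 0.17, -0.0, 0.0]
force: [0.2, 0.8, -0.3]
finger_gap: 0.352
```

Call:
arm_command([
  [[0, 0, 0], 0.1745, 0.3],
  [[0, 0, 0], 0.1745, 0.3],
  [[0, 0, 0], 0.1745, 0.3],
  [[0, 0, 0], 0.1745, 0.3],
  [[0, 0, 0], 0.1745, 0.3],
  [[0, 0, 0], 0.1745, 0.3],
  [[0, 0, 0], 0.1745, 0.3],
  [[0, 0, 0], 0.1745, 0.3],
  [[0, 0, 0], 0.1745, 0.3],
  [[0, 0, 0], 0.1745, 0.3],
  [[0, 0, 0], 0.1745, 0.3],
  [[0, 0, 0], 0.1745, 0.3],
])

```text
t: 23.55
tcp_pos: [0.6605, 0.2421, 0.196]
tool_rot: [0.345, 0.938, -0.0, 0.0]
force: [-0.8, -0.3, 0.3]
finger_gap: 0.351
```

Call:
arm_command([
  [[0, 0, 0], 0, 0.3],
  [[0, 0, 0], 0, 0.3],
])

```text
t: 23.8
tcp_pos: [0.6605, 0.2422, 0.1959]
tool_rot: [0.349, 0.937, -0.0, -0.0]
force: [-0.6, 0.2, -0.7]
finger_gap: 0.348
```

```bash
python3 shot.py m scene,top,wrist
python3 - <<'E'
from h import *
s=cv2.imread('pics/scene_m.png');t=cv2.imread('pics/wrist_m.png')
cv2.imwrite('pics/smz.png',np.hstack([cv2.resize(s[175:255,355:440],None,fx=5,fy=5,interpolation=cv2.INTER_CUBIC),cv2.resize(t[:],(640,400))[:, 100:475]]))
E
```

```text
[0.6605 0.2422 0.1959] [ 0.3485  0.9373 -0.      0.    ] [ 0.193  0.683  1.259 -0.     1.199 -0.666] [0.4 0.1 0.1] [-0.07  0.    0.05] 0.34708489162488537 23.95
```

View pics/smz.png

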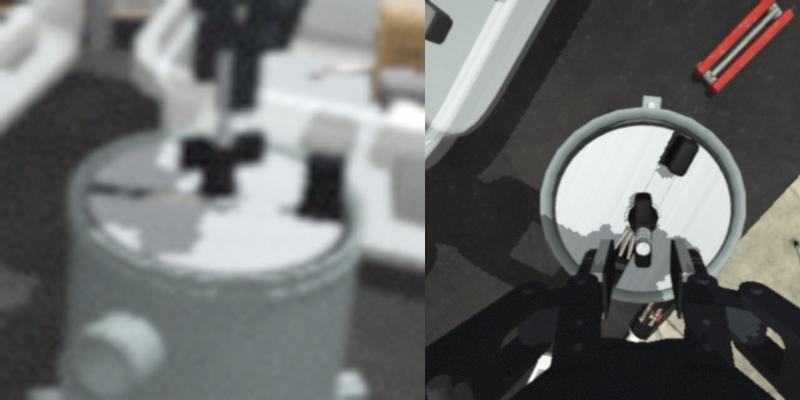

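The wings are upright between the fingers (nut at (643,215) in the right half). I'll regrip and continue.

Call:
arm_command([
  [[-1, 1.6, -15], 0, 0.3],
  [[0, 0, -14], 0, 0.3],
  [[0, 0, -7], 0, 0.3],
  [[0, 0, 0], 0, 0.3],
  [[0, 0, 0], 0, 1],
  [[0, 0, 0], 0, 1],
  [[0, 0, 0], 0, 1],
  [[0, 0, 0], 0, 1],
], squeeze=60)

```text
t: 24.95
tcp_pos: [0.6596, 0.2436, 0.1604]
tool_rot: [0.348, 0.937, -0.0, 0.0]
force: [-0.5, -1.0, 1.2]
finger_gap: 0.106
```

Call:
arm_command([
  [[0, 0, -0.4], -0.1, 1],
  [[0, 0, -0.4], -0.1, 1],
  [[0, 0, -0.4], -0.1, 1],
  [[0, 0, 0], 0, 1],
])

```text
t: 25.45
tcp_pos: [0.6595, 0.2435, 0.1592]
tool_rot: [0.484, 0.875, -0.0, 0.0]
force: [-1.4, -2.3, 3.0]
finger_gap: 0.107
```

```bash
python3 -c "
from h import *
s=manip.sense();print(s['ft_torque'],s['q'],s['tool_rot'])"
```

```text
[-0.41211941  0.24633033 -0.07735247] [ 1.95377306e-01  7.22317444e-01  1.28960374e+00 -6.48102867e-04
  1.12962450e+00 -3.65500983e-01] [ 4.83650454e-01  8.75261191e-01 -2.08921579e-04  2.06804973e-04]
```

Call:
arm_command([
  [[0, 0, -0.4], -0.1, 1],
  [[0, 0, -0.4], -0.1, 1],
  [[0, 0, -0.4], -0.1, 1],
  [[0, 0, -0.4], -0.1, 1],
  [[0, 0, 0], 0, 1],
])

```text
t: 26.08
tcp_pos: [0.6593, 0.2434, 0.1578]
tool_rot: [0.647, 0.762, -0.0, 0.0]
force: [-2.8, -3.3, 5.3]
finger_gap: 0.103
```

```bash
cat > s.py <<'E'
from h import *
s=manip.sense();r=s['tool_rot'];print('ft',s['ft_torque'].round(2),s['force'].round(1),'q6',s['q'][5],'ang',np.arctan2(2*r[1]**2-1,2*r[0]*r[1]),s['finger_gap'],s['t'])
E
python3 s.py
```

```text
ft [-0.5   0.4  -0.08] [-2.8 -3.3  5.3] q6 0.0332491753305976 ang 0.16240865124468531 0.10295450637940048 26.075
```

Call:
arm_command([
  [[0, 0, -0.4], -0.1, 1],
  [[0, 0, -0.4], -0.1, 1],
  [[0, 0, -0.4], -0.1, 1],
  [[0, 0, 0], 0, 1],
])

```text
t: 26.58
tcp_pos: [0.6591, 0.2434, 0.1566]
tool_rot: [0.754, 0.657, -0.001, 0.0]
force: [-3.7, -3.1, 5.0]
finger_gap: 0.104
```

```bash
python3 s.py
```

```text
ft [-0.56  0.52 -0.09] [-3.7 -3.1  5. ] q6 0.3333343629227109 ang -0.13758891659320596 0.10422701799489704 26.575
```

Call:
arm_command([
  [[0, 0, -0.35], -0.1, 1],
  [[0, 0, -0.35], -0.1, 1],
  [[0, 0, -0.35], -0.1, 1],
  [[0, 0, 0], 0, 1],
])

```text
t: 27.08
tcp_pos: [0.6589, 0.2434, 0.1557]
tool_rot: [0.844, 0.537, -0.001, 0.0]
force: [-3.8, -3.4, 6.5]
finger_gap: 0.106
```

```bash
python3 s.py
```

```text
ft [-0.56  0.63 -0.07] [-3.8 -3.4  6.5] q6 0.6332907318921854 ang -0.4375091584120328 0.10556901387503567 27.075
```

Call:
arm_command([
  [[0, 0, -0.35], -0.1, 1],
  [[0, 0, -0.35], -0.1, 1],
  [[0, 0, 0], 0, 1],
])

```text
t: 27.45
tcp_pos: [0.6588, 0.2434, 0.155]
tool_rot: [0.893, 0.45, -0.001, 0.0]
force: [-4.3, -3.5, 6.9]
finger_gap: 0.111
```

```bash
python3 s.py
```

```text
ft [-0.57  0.63  0.02] [-4.3 -3.5  6.9] q6 0.8332542759819234 ang -0.6374620972660155 0.11149652444804607 27.45
```

Call:
arm_command([
  [[0, 0, -0.35], -0.1, 1],
  [[0, 0, -0.35], -0.1, 1],
  [[0, 0, 0], 0, 1],
])

```text
t: 27.82
tcp_pos: [0.6586, 0.2435, 0.1546]
tool_rot: [0.933, 0.361, -0.001, 0.001]
force: [-4.4, -2.6, 6.9]
finger_gap: 0.107
```

```bash
python3 s.py; python3 shot.py n scene;  python3 - <<'E'
from h import *
s=cv2.imread('pics/scene_n.png')
cv2.imwrite('pics/snz.png',cv2.resize(s[175:255,355:440],None,fx=7,fy=7,interpolation=cv2.INTER_CUBIC))
E
```

```text
ft [-0.5   0.77  1.09] [-4.4 -2.6  6.9] q6 1.0293577100740268 ang -0.8323660372408893 0.10748375560838086 27.825
[0.6586 0.2435 0.1546] [ 9.325e-01  3.611e-01 -1.000e-03  7.000e-04] [ 0.196  0.727  1.294 -0.002  1.122  1.029] [-4.4 -3.3  7.2] [-0.57  0.76  1.08] 0.11092251338599712 27.875
```

View pics/snz.png

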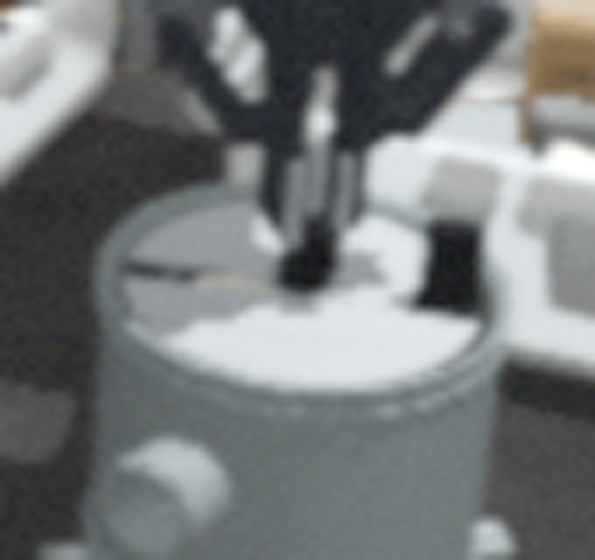

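The torque about z jumped to 1.1 Nm, so this should be the hard stop. The cover's grip hasn't moved from (450,265). One small extra turn should confirm it.

Call:
arm_command([
  [[0, 0, 0], -0.06, 1],
  [[0, 0, 0], 0, 1],
  [[0, 0, 0], 0, 1],
])

```text
t: 28.25
tcp_pos: [0.6586, 0.2436, 0.1546]
tool_rot: [0.943, 0.334, -0.001, 0.001]
force: [-4.4, -2.4, 8.0]
finger_gap: 0.11
```

```bash
python3 s.py
```

```text
ft [-0.54  0.77  1.63] [-4.4 -2.4  8. ] q6 1.0871232881755675 ang -0.889462615961001 0.1103357581896623 28.25
```

Call:
arm_command([
  [[0, 0, 0], 0, 0.3],
  [[0, 0, 0], 0, 0.3],
  [[0, 0, 0], 0, 0.3],
  [[0, 0, 10], 0, 0.3],
  [[0, 0, 20], 0, 0.3],
  [[0, 0, 30], 0, 0.3],
  [[0, 0, 40], 0, 0.3],
  [[0, 0, 30], 0, 0.3],
  [[0, 0, 0], 0, 0.3],
  [[0, 0, 0], 0, 0.3],
])

```text
t: 29.5
tcp_pos: [0.6591, 0.2437, 0.2836]
tool_rot: [0.944, 0.329, -0.0, -0.0]
force: [-0.4, 0.3, -0.2]
finger_gap: 0.349
```

```bash
python3 shot.py o scene,wrist
python3 - <<'E'
from h import *
s=cv2.imread('pics/scene_o.png');t=cv2.imread('pics/wrist_o.png')
cv2.imwrite('pics/soz.png',np.hstack([cv2.resize(s[185:265,360:440],None,fx=5,fy=5,interpolation=cv2.INTER_CUBIC),cv2.resize(t[130:250,260:380],(400,400),interpolation=cv2.INTER_CUBIC)]))
import pickle
c=pickle.load(open('wrist_o.pkl','rb'));A=np.array([.6596,.2439])
print(proj(c,[*A,.183]))
E
```

```text
[0.6586 0.2436 0.2821] [ 9.443e-01  3.292e-01 -1.400e-03 -2.000e-04] [0.196 0.603 1.17  0.    1.371 1.096] [-0.2  0.   0.7] [0.02 0.02 0.01] 0.35399588720302044 29.6
[316.63304317 205.19822063]
```

View pics/soz.png

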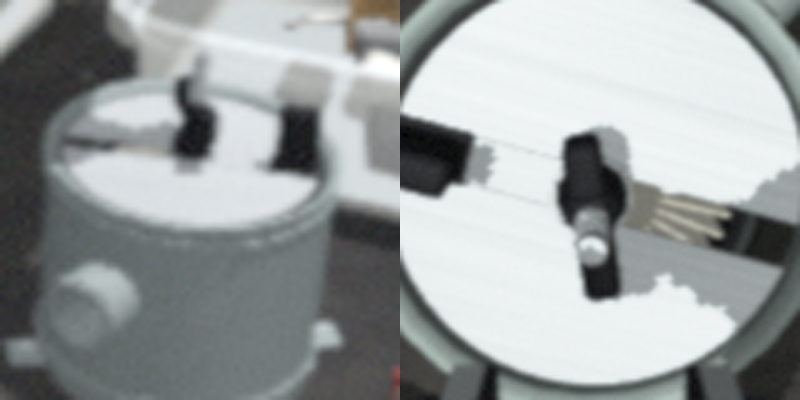

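View pics/wrist_o.png

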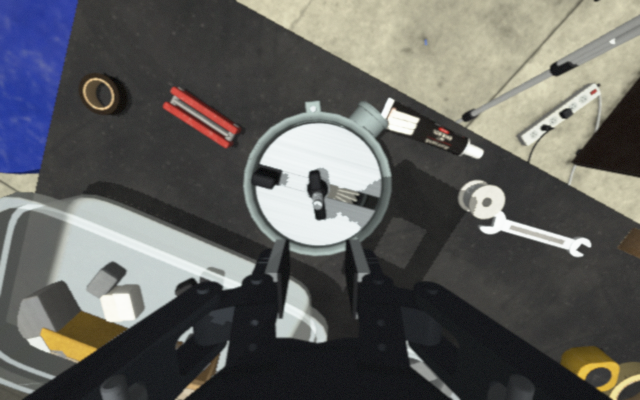

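Run:
```python
from h import *; import pickle
c=pickle.load(open('wrist_o.pkl','rb'));A=np.array([.6596,.2439])
ang=-0.889-np.pi/2+0.14
d=np.array([np.cos(ang),np.sin(ang)])
for s in(1,-1):
  print([(z,proj(c,[*(A+s*.023*d),z]).round(1).tolist()) for z in(.139,.144,.152,.155,.158,.161,.164,.168)])
print([260+603*.3-120,130+297*.3],[260+582*.3-120,130+133*.3])
# nut foot lower edge in scene: project
cs=pickle.load(open('scene_o.pkl','rb'))
s=cv2.imread('pics/scene_o.png');F=7;o=np.array([360,185]);big=cv2.resize(s[185:265,360:440],None,fx=F,fy=F,interpolation=cv2.INTER_CUBIC)
def circ(z,r,col,n=40):
    for th in np.linspace(0,2*np.pi,n,endpoint=False):
        q=((proj(cs,[A[0]+r*np.cos(th),A[1]+r*np.sin(th),z])-o+.4)*F).astype(int)
        if 0<=q[0]<560 and 0<=q[1]<560: cv2.circle(big,tuple(map(int,q)),1,col,-1)
circ(.122,.013,(255,255,0));circ(.126,.0765,(0,255,0),90);circ(.122,.065,(0,0,255),90);circ(.183,.005,(255,0,255),16)
for sg in(1,-1):
  for z in(.139,.158):
    q=((proj(cs,[*(A+sg*.023*d),z])-o+.4)*F).astype(int); cv2.circle(big,tuple(map(int,q)),3,(0,165,255),-1)
cv2.imwrite('pics/sozo.png',big)
```

```text
[(0.139, [320.2, 213.8]), (0.144, [320.3, 215.4]), (0.152, [320.3, 218.2]), (0.155, [320.4, 219.2]), (0.158, [320.4, 220.3]), (0.161, [320.4, 221.4]), (0.164, [320.4, 222.6]), (0.168, [320.5, 224.1])]
[(0.139, [313.2, 169.0]), (0.144, [313.1, 169.9]), (0.152, [313.0, 171.5]), (0.155, [312.9, 172.1]), (0.158, [312.9, 172.8]), (0.161, [312.8, 173.4]), (0.164, [312.8, 174.1]), (0.168, [312.7, 175.0])]
[320.9, 219.1] [314.6, 169.9]
```

View pics/sozo.png

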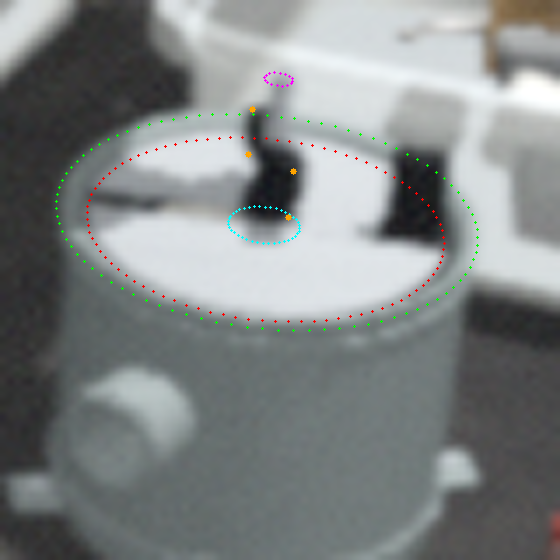

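The wing top measures about 0.155–0.158 m against 0.158 expected when tight. The wings lag the jaws by 0.14 rad, which fits slipping against the stop. I'll grip once more in line with the wings to confirm it.

Call:
arm_command([
  [[0.7, 0.2, -20], 0.14, 0.3],
  [[0, 0, -35], 0, 0.3],
  [[0, 0, -35], 0, 0.3],
  [[0, 0, -25], 0, 0.3],
  [[0, 0, -12], 0, 0.3],
  [[0, 0, 0], 0, 0.3],
  [[0, 0, 0], 0, 1],
  [[0, 0, 0], 0, 1],
  [[0, 0, 0], 0, 1],
  [[0, 0, 0], 0, 1],
], squeeze=80)

```text
t: 30.85
tcp_pos: [0.6602, 0.2448, 0.1577]
tool_rot: [0.919, 0.395, 0.001, -0.0]
force: [-2.0, 3.3, 4.7]
finger_gap: 0.097
```

```bash
python3 s.py
```

```text
ft [0.54 0.49 0.14] [-2.   3.3  4.7] q6 0.9555316975036114 ang -0.7596482799379997 0.09707113270045103 30.85
```

Call:
arm_command([
  [[0, 0, 0], -0.06, 1],
  [[0, 0, 0], 0, 1],
  [[0, 0, 0], 0, 1],
])

```text
t: 31.22
tcp_pos: [0.6603, 0.2448, 0.1576]
tool_rot: [0.93, 0.368, 0.001, -0.0]
force: [-2.7, 3.9, 5.7]
finger_gap: 0.096
```

```bash
python3 s.py
```

```text
ft [0.54 0.5  0.83] [-2.7  3.9  5.7] q6 1.0128551669579773 ang -0.8163709711237825 0.096029028601908 31.225
```

Torque rose straight from 0.14 to 0.83 Nm over 0.06 rad, so it's at the stop. Releasing and backing off.

Call:
arm_command([
  [[0, 0, 0], -0.03, 1],
  [[0, 0, 0], 0, 1],
  [[0, 0, 0], 0, 0.3],
  [[0, 0, 0], 0, 0.3],
  [[0, 0, 0], 0, 0.3],
  [[0, 0, 10], 0, 0.3],
  [[0, 0, 20], 0, 0.3],
  [[0, 0, 30], 0, 0.3],
  [[0, 0, 40], 0, 0.3],
  [[0, 0, 30], 0, 0.3],
  [[0, 0, 0], 0, 0.3],
  [[0, 0, 0], 0, 0.3],
])

```text
t: 32.72
tcp_pos: [0.6598, 0.2439, 0.2866]
tool_rot: [0.936, 0.353, -0.0, 0.0]
force: [-0.6, 0.7, -0.6]
finger_gap: 0.35
```

```bash
python3 shot.py p wrist,scene
python3 - <<'E'
from h import *
s=cv2.imread('pics/scene_p.png');t=cv2.imread('pics/wrist_p.png')
cv2.imwrite('pics/spz.png',np.hstack([cv2.resize(s[185:265,360:440],None,fx=5,fy=5,interpolation=cv2.INTER_CUBIC),cv2.resize(t[130:250,260:380],(400,400),interpolation=cv2.INTER_CUBIC)]))
E
```

```text
[0.6593 0.2438 0.2851] [ 9.358e-01  3.526e-01 -1.400e-03 -2.000e-04] [ 0.196  0.602  1.165 -0.     1.378  1.046] [-0.8  0.9  0.3] [ 0.03 -0.02  0.02] 0.34950049332209815 32.825
```

View pics/spz.png

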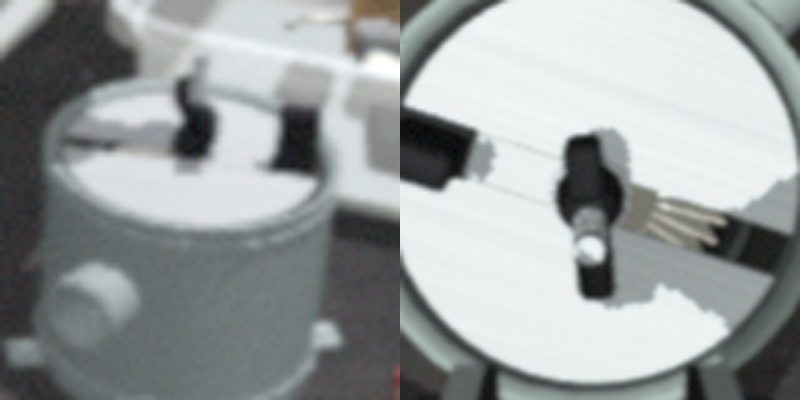

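The wings stayed put while the jaws slipped about 0.09 rad, so the nut is at its stop. The cover is flat and the gripper is clear, so I'm handing in.

```bash
python3 -c "
from station import manip
print(manip.sign_off())"
```

```text
the job is handed in; nothing more can be done
None
```

The filter housing is closed. The cover lies flat in the rim with its slot round the stud, and the wing nut is tight on top of it. I handed the job in at about 33 s, with the gripper open and clear.

- **Cover:** I picked it up by its grip, slid it in mouth first under the nut about 4 mm above the rim, and let it down onto the seal. The last pictures show it inside the rim with an even gap all round.
- **Nut:** I turned it clockwise about 5.0 rad in two grips, until the torque jumped to 1.1 Nm and then 1.6 Nm. A fresh grip in line with the wings gave 0.83 Nm within 0.06 rad. The wings had not moved afterwards, although the jaws slipped about 0.09 rad on them.
- **Height check:** the wrist view puts the top of the wings at 0.155–0.158 m, against 0.158 m expected when tight.
- **Disagreement:** in the scene view the nut's foot appears about 3 pixels higher than predicted. It showed a similar offset before I turned the nut, so I took it as picture or calibration error.
- **Bystanders:** I did not touch the spool or the hex keys, and they look unmoved in the late pictures. I never clearly identified the tape measure, so its position is unchecked.

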